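# Set up the desk cactus on its mat

### The arm

A 6-joint arm with a two-finger parallel gripper is mounted at the origin on the work surface. World frame = base frame: x ahead of the robot, y to its left, z up, the work surface at z = 0. Lengths are in m, angles in degrees, forces in N, time in s.
With the tool pointing down it reaches from about 0.3 to 0.75 m from the base axis. Payload 8.5 kg.
Tool frame: the origin (TCP) lies at the very end of the fingers, on their centre line; the grasp point (between the pads) lies 19 mm behind it (env.hold_point_z is the distance from the TCP to the grasp point, in m); z points along the fingers, y is the line along which they close (so a half turn about z gives the same grasp; the last joint's range is limited). The gripper opens to 85 mm and grips with 20 to 120 N. Pads are 22 mm wide; open, the fingers measure 114 mm over their backs; the gripper's body (76 mm by 85 mm) begins 54 mm behind the grasp point. The pads swing forward as they close: fully open they stand 13 mm farther back than shut.
Start: joints at [52.408, 21.807, 74.336, -0, 83.858, -12.336], TCP at [0.235, 0.497, 0.202] pointing down, gripper open.
Joint ranges: [-178.18, 178.18], [-50.72, 133.34], [12.68, 142.11], [-81.47, 261.47], [9.98, 163.14], [-165.26, 165.26]. Speed limits (degrees/s): [136.94, 136.94, 180, 180, 180, 180].

### API

Orientations are given as a 3x3 rotation matrix whose columns are the frame's x, y, z axes.
In Python, from rig import env, optics gives the robot as it stands.
- The arm moves only by the shell command python3 -m jog 'ROWS' [OPENING] [FORCE]. ROWS is JSON, a list of rows, each an object with "linear": the shift along the tool's x, y, z in units of 40 mm (1.0 is 40 mm), a list of three; "roll": the turn about the tool's z in units of 5 degrees (1.0 is 5 degrees). A call has 1 to 12 rows; each row shifts and turns the commanded pose from where the row before left it, along the tool's axes as they then stand; what a row does not reach is not made up. A row lasts 1/12 s, in which the tool goes at most 41.7 mm and 7.16 degrees, less where a joint would pass 70% of its speed; a pose out of reach is approached as far as the arm can. A call is refused whole if a number of a shift passes 1 or a number of a turn 1, either way. A call with a gripper value outside its range is refused whole. OPENING is the opening, from -1 (shut) to 1 (fully open), set as the call begins (- or left out, the last holds). The fingers move at their own pace and stop on an object; FORCE is the grip in N (left out, the last holds). Time passes only in rows, so rows that do not move let the fingers close. It gives the time, the measured TCP pose, the force, the opening and the grip force at its end, in the units of the state.
- env.observe(): the state, without advancing time (a new reading comes with each control period).
- optics.get_image(name): name is "scene" or "top"; returns the picture (480x640x3 uint8, red, green, blue); there is no depth.
- optics.calibration(name): a dict with "fov_y" (degrees; the focal length in pixels is half the picture's height over the tangent of half this angle, whatever the lens; pixels are square), "cx", "cy" (the principal point, pixels), "T" (4x4, takes a point from camera to world coordinates). Camera axes: x right, y down, z forward; pixel columns grow to the right and rows downward; lengths in m; the calibration is good to about 2 mm. A picture is of the moment at which its call begins. calibration takes no time and is no camera call.
- env.close_job(): hands the job in; it is judged then, once.
The state is a dict: "time_s": time; "q": joint angles; "qvel": joint speeds; "joint_efforts": joint torques, N m; "position": TCP position; "tool_rot": TCP orientation; "ft_force": force on the tool from outside, world axes, zero at the start; "wrist_torque": the same for the moment, N m; "grip_width": finger opening in m; "gripper_force": force on a finger pad.
Only numpy, scipy, OpenCV 4.12 (cv2) and the standard library are available. Lean on these libraries where they do the work, as an engineer would, in place of code of your own. Each camera call takes 0.05 s, during which the arm holds its last target. There are 200 camera calls.

### The job

Set up the little cactus on the round cork mat, building from the bottom up, one piece at a time and each centred on the one below: first the square wooden stand on the mat, then the clay saucer upright on the stand, then the white planter in the saucer, and last the cactus in its black pot inside the planter. Set every piece down gently, without dropping it, and let go of it before fetching the next. Do not push the mug or the jar out of their places.

Things in the scene. Friction and masses are not known exactly. Their poses are not given: they have to be found in the camera images.
- mat: Round cork mat fixed to the desk, 110 mm across, 4 mm thick, where the whole stack goes. Origin at the centre of its underside, z up, on the desk at z = 0.
- stand: Loose low square plant stand of brown wood, upright: a 64 x 64 mm top, 12 mm thick, on four short legs 12 mm square whose outer faces lie 1 mm inside the top's edges; 36 mm high in all. About 70 g. Origin at the centre of its underside (between the feet), z up, x and y along the sides of the square.
- saucer: Loose round clay saucer, upright and open to above: 66 mm across outside (58 mm at the very bottom, full width from 4 mm up), 14 mm high, wall 4 mm thick, inner floor 5 mm above its underside, mouth 58 mm across. About 80 g. Origin at the centre of its underside, z up.
- planter: Loose round white ceramic planter, empty, upright: 50 mm high, 56 mm across outside from 18 mm up to the rim, narrowing below that to 44 mm at the foot; wall 3.5 mm, mouth 49 mm across, inner floor 5 mm above its underside and about 39 mm across. About 150 g. Origin at the centre of its underside, z up.
- cactus: Loose black plastic plant pot with a small rigid round green cactus in it, upright: pot 66 mm high, 30 mm across at the foot, 35 mm at 50 mm height, then a straight rim band 40 mm across from 51 to 66 mm height, where it is gripped. The cactus, 31 mm across at most, rises from the pot to 94 mm in all. About 110 g. Origin at the centre of the pot's underside, z up.
- mug: Loose dull-red mug, 76 mm across, 85 mm high, with a handle on its own +y side. Bystander, not to be moved. Origin at the centre of its underside, z up.
- jar: Loose closed amber glass jar with a steel cap, 52 mm across, 70 mm high. Bystander, not to be moved. Origin at the centre of its underside, z up.
- coaster: Square dark slate coaster fixed to the desk, 95 x 95 mm, 6 mm thick; not a target. Origin at the centre of its underside, z up.

How it is judged (in metres and radians):
On the way, in this order (a step that is already met when the one before it is completed fails the run):
1. the stand stands on the mat, let go (horizontal distance between stand and mat below 0.015 m and z of stand in the frame of mat between 0.001 and 0.007 m and angle between stand's own z axis and vertical below 0.1 rad and contact force between the fingers and stand below 0.1 N and linear speed of stand below 0.03 m/s), for 0.2 s.
2. the saucer lies on the stand, let go (horizontal distance between stand and mat below 0.015 m and z of stand in the frame of mat between 0.001 and 0.007 m and angle between each of stand, saucer's own z axis and vertical below 0.1 rad and horizontal distance between saucer and stand below 0.012 m and z of saucer in the frame of stand between 0.033 and 0.039 m and contact force between the fingers and saucer below 0.1 N and linear speed of saucer below 0.03 m/s), for 0.2 s.
3. the planter stands in the saucer, let go (horizontal distance between stand and mat below 0.015 m and z of stand in the frame of mat between 0.001 and 0.007 m and angle between each of stand, saucer, planter's own z axis and vertical below 0.1 rad and horizontal distance between saucer and stand below 0.012 m and z of saucer in the frame of stand between 0.033 and 0.039 m and horizontal distance between planter and saucer below 0.01 m and z of planter in the frame of saucer between 0.002 and 0.008 m and contact force between the fingers and planter below 0.1 N and linear speed of planter below 0.03 m/s), for 0.2 s.
4. the potted cactus stands in the planter, let go (horizontal distance between stand and mat below 0.015 m and z of stand in the frame of mat between 0.001 and 0.007 m and angle between each of stand, saucer, planter, cactus's own z axis and vertical below 0.1 rad and horizontal distance between saucer and stand below 0.012 m and z of saucer in the frame of stand between 0.033 and 0.039 m and horizontal distance between planter and saucer below 0.01 m and z of planter in the frame of saucer between 0.002 and 0.008 m and horizontal distance between cactus and planter below 0.01 m and z of cactus in the frame of planter between 0.002 and 0.008 m and contact force between the fingers and cactus below 0.1 N and linear speed of cactus below 0.03 m/s), for 0.2 s.
At the end, for the whole second after the job is handed in: Stand on the mat within 15 mm of its centre, saucer on the stand within 12 mm, planter on the saucer's floor within 10 mm, cactus pot on the planter's floor within 10 mm; heights right to 3 mm, all upright within 0.1 rad, let go and at rest (horizontal distance between stand and mat below 0.015 m and z of stand in the frame of mat between 0.001 and 0.007 m and angle between each of stand, saucer, planter, cactus's own z axis and vertical below 0.1 rad and horizontal distance between saucer and stand below 0.012 m and z of saucer in the frame of stand between 0.033 and 0.039 m and horizontal distance between planter and saucer below 0.01 m and z of planter in the frame of saucer between 0.002 and 0.008 m and horizontal distance between cactus and planter below 0.01 m and z of cactus in the frame of planter between 0.002 and 0.008 m and linear speed of each of stand, saucer, planter, cactus below 0.02 m/s and angular speed of each of stand, saucer, planter, cactus below 0.2 rad/s); the robot touches nothing.
It fails at once if the mug is shifted by more than 25 mm (distance of mug from where it was at the start of the episode above 0.025 m).
It fails at once if the jar is shifted by more than 25 mm (distance of jar from where it was at the start of the episode above 0.025 m).
It fails at once if a piece is dropped from more than about 25 mm (it moves faster than 0.7 m/s out of the fingers) ((linear speed of stand above 0.7 m/s and contact force between the fingers and stand below 0.1 N) or (linear speed of saucer above 0.7 m/s and contact force between the fingers and saucer below 0.1 N) or (linear speed of planter above 0.7 m/s and contact force between the fingers and planter below 0.1 N) or (linear speed of cactus above 0.7 m/s and contact force between the fingers and cactus below 0.1 N)).
It also fails if it takes over 120 s, if anything falls off the work surface, if the arm or the gripper's body presses on something with over 40 N, if the wrist force passes 120 N, or if a joint passes its speed limit or range.

## Working session

There is one attempt and no reset: what is moved stays moved. The work goes in short steps, Python scripts to look and compute and a shell command to move; the robot and the scene stay as the last step left them, time stands still between calls to the robot, and variables do not carry over. Pictures are saved under pics/ and viewed, at most 14 in all, crops included, and the job is handed in when it is done.

```bash
ls; mkdir -p pics; python3 - <<'E'
from rig import env, optics
import cv2
s=env.observe(); print(s)
for n in("scene","top"):
    c=optics.calibration(n); print(n,c)
    cv2.imwrite(f"pics/{n}0.png",cv2.cvtColor(optics.get_image(n),cv2.COLOR_RGB2BGR))
E
```

```text
pics
{'time_s': 0.0, 'q': array([ 5.24102166e+01,  2.18415168e+01,  7.43877884e+01,  1.09880068e-03,
        8.38573249e+01, -1.23348072e+01]), 'qvel': array([-0.02514025, -0.02969005,  0.02996085,  0.04931696, -0.06646676,
        0.02288728]), 'joint_efforts': array([ 8.92275557e-05, -4.48477471e+01, -2.31276190e+01, -2.50286876e-04,
        4.88364341e-03, -1.02706699e-05]), 'position': array([0.23442503, 0.49715012, 0.20098901]), 'tool_rot': array([[-9.04417053e-01,  4.26648469e-01, -9.37422334e-04],
       [ 4.26649362e-01,  9.04416339e-01, -1.18645869e-03],
       [ 3.41619291e-04, -1.47300411e-03, -9.99998857e-01]]), 'ft_force': array([ 0.44343798,  0.22918987, -0.11720569]), 'wrist_torque': array([-0.00104608, -0.02821297, -0.01144123]), 'gripper_force': 0.0, 'grip_width': 0.0854108391264119}
scene {'fov_y': 43.17610281103638, 'cx': 319.7378147536992, 'cy': 236.03946027812242, 'T': array([[ 0.46194961,  0.51917061, -0.71907193,  1.52823693],
       [ 0.88687062, -0.27766079,  0.3692763 , -0.53634198],
       [-0.00794068, -0.80831081, -0.58870245,  0.87624499],
       [ 0.        ,  0.        ,  0.        ,  1.        ]])}
top {'fov_y': 47.72655460202984, 'cx': 317.7883579697043, 'cy': 237.87471677117298, 'T': array([[ 1.87039386e-03, -9.90377401e-01,  1.38380294e-01,
         3.65846607e-01],
       [-9.99997616e-01, -1.69641820e-03,  1.37516082e-03,
        -3.70044967e-03],
       [-1.12717735e-03, -1.38382536e-01, -9.90378212e-01,
         1.21992872e+00],
       [ 0.00000000e+00,  0.00000000e+00,  0.00000000e+00,
         1.00000000e+00]])}
```

View pics/scene0.png

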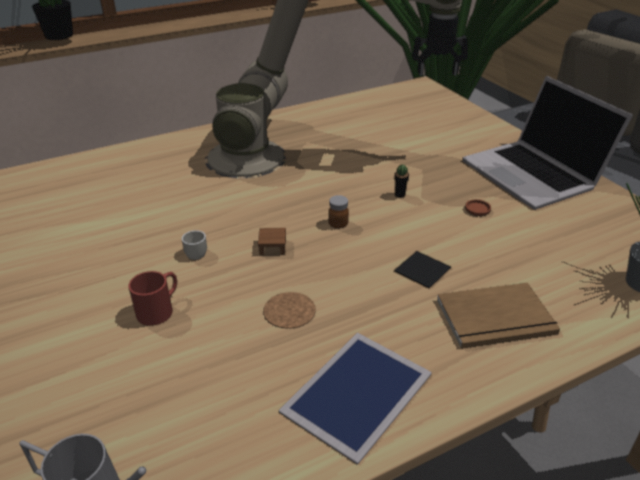

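View pics/top0.png

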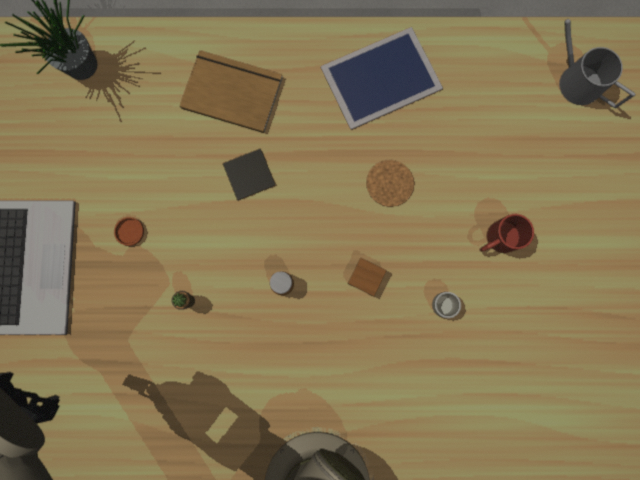

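The scene view shows mat (290,310), stand (272,241), saucer (478,208), planter (195,245), cactus (401,181). In the top view they are at mat (390,183), stand (369,277), saucer (130,231), planter (447,305), cactus (183,300), with the jar at (282,283) and mug at (514,233). Next I'll enlarge these areas.

```bash
cat > tiles.py <<'E'
import cv2, numpy as np
def tiles(img, cs, half, z, out, cols=3):
    T=[]
    for (u,v) in cs:
        c=img[v-half:v+half,u-half:u+half]
        c=cv2.resize(c,None,fx=z,fy=z,interpolation=cv2.INTER_CUBIC)
        c=cv2.convertScaleAbs(c,alpha=1.5)
        for k in range(0,2*half,5):
            L=10 if k%10 else 18
            cv2.line(c,(k*z,0),(k*z,L//2),(255,255,0),1); cv2.line(c,(0,k*z),(L//2,k*z),(255,255,0),1)
            if k%10==0:
                cv2.putText(c,str(u-half+k),(k*z+1,18),0,.35,(255,255,0),1); cv2.putText(c,str(v-half+k),(10,k*z+4),0,.35,(255,255,0),1)
        T.append(cv2.copyMakeBorder(c,0,2,0,2,cv2.BORDER_CONSTANT))
    while len(T)%cols: T.append(T[0]*0)
    cv2.imwrite(out,np.vstack([np.hstack(T[i:i+cols]) for i in range(0,len(T),cols)]))
E
python3 - <<'E'
from tiles import *
tiles(cv2.imread("pics/top0.png"),[(369,277),(130,231),(447,305),(183,300),(390,183),(282,283)],25,5,"pics/topc.png")
tiles(cv2.imread("pics/scene0.png"),[(272,241),(478,208),(195,245),(401,181),(290,310),(339,212)],28,4,"pics/scec.png")
E
```

```text
(no output)
```

View pics/topc.png

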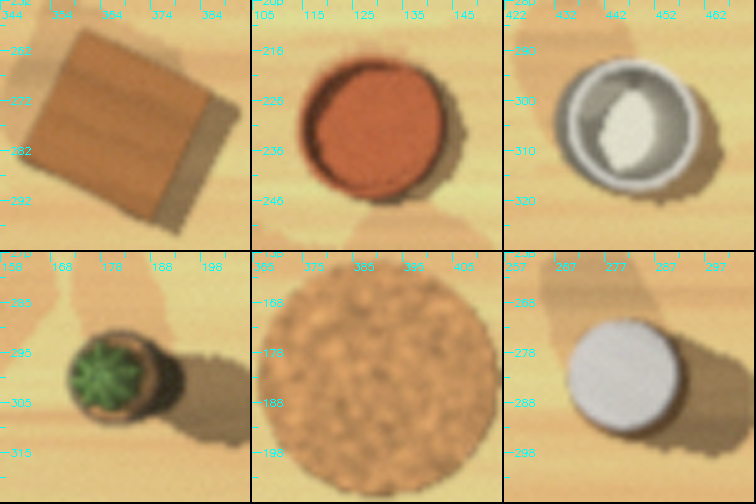

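View pics/scec.png

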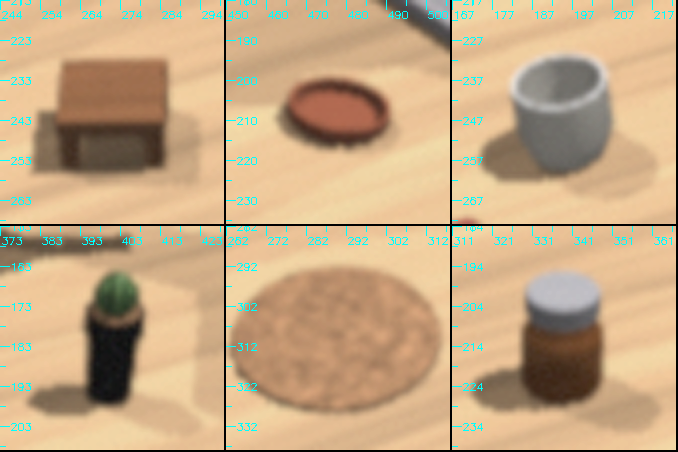

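```bash
cat > geo.py <<'E'
import numpy as np, cv2
from rig import env, optics
def ray(n,u,v):
    c=optics.calibration(n); f=240/np.tan(np.radians(c["fov_y"]/2)); T=c["T"]
    d=T[:3,:3]@[(u-c["cx"])/f,(v-c["cy"])/f,1]; return T[:3,3],d/np.linalg.norm(d)
def tri(pt,ps):
    A=np.zeros((3,3));b=np.zeros(3)
    for n,p in(("top",pt),("scene",ps)):
        o,d=ray(n,*p);P=np.eye(3)-np.outer(d,d);A+=P;b+=P@o
    x=np.linalg.solve(A,b); return x,[round(1e3*np.linalg.norm(np.cross(x-ray(n,*p)[0],ray(n,*p)[1])),1) for n,p in(("top",pt),("scene",ps))]
def atz(n,p,z):
    o,d=ray(n,*p); return o+d*(z-o[2])/d[2]
E
python3 - <<'E'
from geo import *
D=dict(stand=((367.4,277.1),(272.2,236),.036),saucer=((129.2,231.7),(477.9,207),.014),planter=((447.8,305),(193.9,237.7),.05),cactus=((180.7,300),(401.6,174.9),.066),mat=((390.4,182.7),(289.2,310.2),.004))
for k,(a,b,z) in D.items(): print(k,*[np.round(x,4) for x in tri(a,b)],atz("top",a,z).round(4),atz("scene",b,z).round(4))
C=[atz("top",p,.036)[:2] for p in((360.6,257.6),(386.6,271),(374.4,296.4),(348,283.4))]
for i in range(4):
    e=C[(i+1)%4]-C[i]; print(np.linalg.norm(e).round(4),np.degrees(np.arctan2(e[1],e[0]))%90)
print("jar",atz("top",(281,282.6),.07))
R=env.observe()["tool_rot"]; print(np.degrees(np.arctan2(R[1,1],R[0,1])))
E
```

```text
stand [ 0.4459 -0.1088  0.0344] [1.9 1.9] [ 0.4451 -0.1104  0.036 ] [ 0.449 -0.108  0.036]
saucer [0.5492 0.4253 0.0095] [1.7 1.7] [0.5476 0.4221 0.014 ] [0.5545 0.4224 0.014 ]
planter [ 0.3854 -0.2789  0.0493] [1.8 1.8] [ 0.3848 -0.2805  0.05  ] [ 0.3876 -0.2776  0.05  ]
cactus [0.3945 0.289  0.0636] [1. 1.] [0.3939 0.2875 0.066 ] [0.398  0.2877 0.066 ]
mat [ 0.6647 -0.1677  0.0026] [1. 1.] [ 0.6639 -0.1684  0.004 ] [ 0.6665 -0.1674  0.004 ]
0.0637 62.593636573731075
0.0616 63.66808789957702
0.0636 63.84512056250766
0.063 63.67818022998627
jar [0.43083097 0.07555986 0.07      ]
64.7449416328814
```

Measured heights agree with the sizes given to within about 4 mm, and the stand's sides measure 62–64 mm. The stand's yaw of 63.7° already matches the tool's y axis at 64.7°, so I can keep one yaw for the whole job. I'll go to the stand first.

```bash
cat > go.py <<'E'
import sys
from geo import *
s=env.observe(); t=np.array([float(a) for a in sys.argv[1:4]]); R=s["tool_rot"]
print("t",round(s["time_s"],2),"pos",s["position"].round(4),"units xyz",(R.T@(t-s["position"])/.04).round(2),"F",s["ft_force"].round(1),"w",round(s["grip_width"],4),"gf",round(s["gripper_force"],1))
E
python3 -c "
from rig import env;print(env.hold_point_z)"
python3 -m jog '[{"linear":[-0.3,-0.3,0]},{"linear":[-0.55,-0.55,0]},{"linear":[-0.55,-0.55,0]},{"linear":[-0.55,-0.55,0]},{"linear":[-0.55,-0.55,0]},{"linear":[-0.55,-0.55,0]},{"linear":[-0.55,-0.55,0]},{"linear":[-0.55,-0.55,0]},{"linear":[-0.55,-0.55,0]},{"linear":[-0.55,-0.55,0]},{"linear":[-0.55,-0.55,0]},{"linear":[-0.55,-0.55,0]}]' 1
python3 -m jog '[{"linear":[-0.6,-0.6,0]},{"linear":[-0.6,-0.6,0]},{"linear":[-0.6,-0.6,0]},{"linear":[-0.6,-0.6,0]},{"linear":[-0.6,-0.6,0]},{"linear":[-0.6,-0.6,0.2]},{"linear":[-0.5,-0.5,0.5]},{"linear":[-0.4,-0.5,0.5]},{"linear":[0,0,0]},{"linear":[0,0,0]},{"linear":[0,0,0]}]'
python3 go.py .446 -.109 .008
```

```text
0.0187
t 0.1 pos [0.2345 0.4972 0.2011] units xyz [-11.25 -11.44   4.84] F [ 0.8  0.4 -0.6] w 0.0853 gf 0.0invalid input
invalid input
```

```bash

python3 -m jog '[{"linear":[-0.3,-0.3,0],"roll":0},{"linear":[-0.55,-0.55,0],"roll":0},{"linear":[-0.55,-0.55,0],"roll":0},{"linear":[-0.55,-0.55,0],"roll":0},{"linear":[-0.55,-0.55,0],"roll":0},{"linear":[-0.55,-0.55,0],"roll":0},{"linear":[-0.55,-0.55,0],"roll":0},{"linear":[-0.55,-0.55,0],"roll":0},{"linear":[-0.55,-0.55,0],"roll":0},{"linear":[-0.55,-0.55,0],"roll":0},{"linear":[-0.55,-0.55,0],"roll":0},{"linear":[-0.55,-0.55,0],"roll":0}]' 1
python3 go.py .446 -.109 .008
```

```text
time_s: 1.1
position: [0.356, 0.1579, 0.2015]
tool_rot: [[-0.904, 0.427, -0.0], [0.427, 0.904, -0.0], [0.0, -0.0, -1.0]]
ft_force: [0.5, -0.4, -0.8]
grip_width: 0.0854
gripper_force: 0.0
t 1.1 pos [0.356  0.1579 0.2015] units xyz [-4.88 -5.07  4.84] F [ 0.5 -0.4 -0.8] w 0.0854 gf 0.0
```

```bash

python3 -m jog '[{"linear":[-0.6,-0.6,0],"roll":0},{"linear":[-0.6,-0.6,0],"roll":0},{"linear":[-0.6,-0.6,0],"roll":0},{"linear":[-0.6,-0.6,0],"roll":0},{"linear":[-0.6,-0.6,0],"roll":0},{"linear":[-0.6,-0.6,0],"roll":0},{"linear":[-0.6,-0.6,0.2],"roll":0},{"linear":[-0.4,-0.5,0.5],"roll":0},{"linear":[-0.28,-0.37,0.7],"roll":0},{"linear":[0,0,0.7],"roll":0},{"linear":[0,0,0.4],"roll":0},{"linear":[0,0,0],"roll":0}]'
python3 go.py .446 -.109 .008
python3 - <<'E'
from geo import *
from tiles import tiles
a=cv2.cvtColor(optics.get_image("top"),cv2.COLOR_RGB2BGR);b=cv2.cvtColor(optics.get_image("scene"),cv2.COLOR_RGB2BGR)
c=np.hstack([cv2.resize(a[220:320,310:410],(390,390)),cv2.resize(b[180:280,220:320],(390,390))]);cv2.imwrite("pics/st1.png",cv2.convertScaleAbs(c,alpha=1.6))
E
```

```text
time_s: 2.1
position: [0.4442, -0.1068, 0.0986]
tool_rot: [[-0.904, 0.427, -0.006], [0.427, 0.904, 0.003], [0.007, 0.0, -1.0]]
ft_force: [-0.2, 0.3, 0.3]
grip_width: 0.0853
gripper_force: 0.0
t 2.1 pos [ 0.4442 -0.1068  0.0986] units xyz [-0.08 -0.03  2.26] F [-0.2  0.3  0.3] w 0.0853 gf 0.0
```

View pics/st1.png

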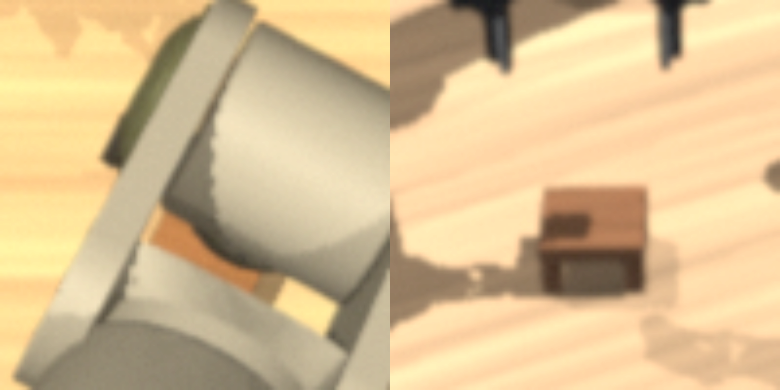

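The scene crop shows both open fingertips, at about full-image (249,197) and (291,197), straddling the stand symmetrically. I'll go down and grip.

```bash
python3 - <<'E'
from geo import *
for z in(.1,.11,.12):
    p=atz("scene",(249.5,197.4),z);q=atz("scene",(291,196.9),z);print(z,(p+q)/2,np.linalg.norm(p-q))
E
python3 -m jog '[{"linear":[0,0,0.4],"roll":-0.2},{"linear":[-0.05,0,0.6],"roll":0},{"linear":[0,0,0.6],"roll":0},{"linear":[0,0,0.4],"roll":0},{"linear":[0,0,0.2],"roll":0},{"linear":[0,0,0],"roll":0},{"linear":[0,0,0],"roll":0},{"linear":[0,0,0],"roll":0}]'
python3 go.py .446 -.109 .008
```

```text
0.1 [ 0.38456144 -0.08074912  0.1       ] 0.09902705145859869
0.11 [ 0.39929487 -0.08661831  0.11      ] 0.09775133242314321
0.12 [ 0.41402831 -0.0924875   0.12      ] 0.09647561338768776
time_s: 2.87
position: [0.4487, -0.1085, 0.015]
tool_rot: [[-0.912, 0.411, 0.002], [0.411, 0.912, -0.001], [-0.003, -0.0, -1.0]]
ft_force: [0.3, -0.1, 0.4]
grip_width: 0.0854
gripper_force: 0.0
t 2.87 pos [ 0.4487 -0.1085  0.015 ] units xyz [ 0.06 -0.04  0.17] F [ 0.3 -0.1  0.4] w 0.0854 gf 0.0
```

Two issues. The roll sign is opposite to what I assumed, so it needs +0.4. The fingertip check also disagrees with the pose, so I'll look again before gripping.

```bash

python3 -m jog '[{"linear":[0,0,0],"roll":0.4},{"linear":[0.05,-0.04,0],"roll":0},{"linear":[0,0,0],"roll":0},{"linear":[0,0,0],"roll":0}]'
python3 go.py .446 -.109 .008
python3 - <<'E'
from geo import *
c=optics.calibration("scene");f=240/np.tan(np.radians(c["fov_y"]/2));iT=np.linalg.inv(c["T"])
for p in([.4442,-.1068,.112],[.446,-.109,.036],[.446,-.109,.015],env.observe()["position"]):
    x=iT@[*p,1];print(p,(x[:2]/x[2]*f+[c["cx"],c["cy"]]).round(1))
b=cv2.cvtColor(optics.get_image("scene"),cv2.COLOR_RGB2BGR)
cv2.imwrite("pics/st2.png",cv2.convertScaleAbs(cv2.resize(b[160:280,210:340],None,fx=5,fy=5,interpolation=cv2.INTER_CUBIC),alpha=1.6))
E
```

```text
time_s: 3.2
position: [0.4455, -0.1089, 0.0142]
tool_rot: [[-0.897, 0.442, 0.001], [0.442, 0.897, -0.0], [-0.001, -0.0, -1.0]]
ft_force: [-0.6, 0.8, -0.0]
grip_width: 0.0856
gripper_force: 0.0
t 3.2 pos [ 0.4455 -0.1089  0.0142] units xyz [-0.01  0.    0.15] F [-0.6  0.8 -0. ] w 0.0856 gf 0.0
[0.4442, -0.1068, 0.112] [270.  207.9]
[0.446, -0.109, 0.036] [271.3 235.5]
[0.446, -0.109, 0.015] [271.8 242.6]
[ 0.44549136 -0.10889549  0.01418589] [271.7 242.8]
```

View pics/st2.png

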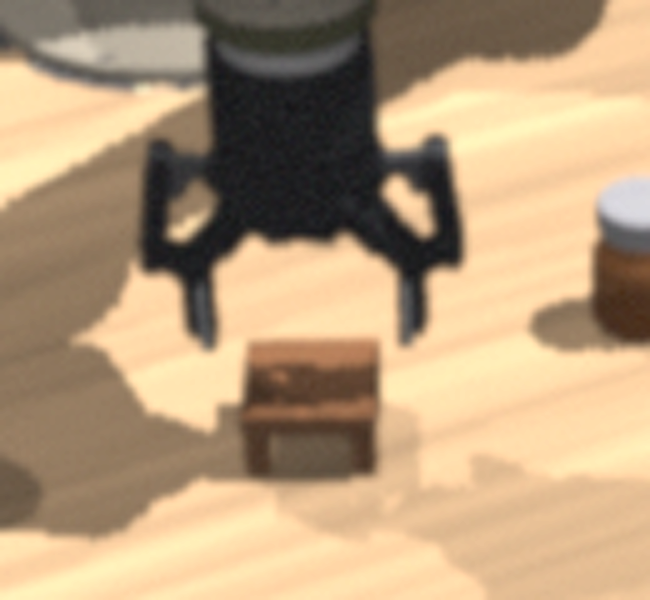

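The fingertips show at about (251,229) and (292,228), roughly 10 px above where the TCP should project. I'll use both initial images to find the true position of the tips.

```bash

python3 - <<'E'
from geo import *
from tiles import tiles
for n in("scene","top"):
    c=optics.calibration(n);f=240/np.tan(np.radians(c["fov_y"]/2));iT=np.linalg.inv(c["T"])
    for p in([.2344,.4972,.201],[.2344,.4972,.214],[.2344,.4972,.244]):
        x=iT@[*p,1];print(n,p,(x[:2]/x[2]*f+[c["cx"],c["cy"]]).round(1))
a=cv2.imread("pics/scene0.png")[0:100,390:490];b=cv2.imread("pics/top0.png")[350:450,0:100]
c=[cv2.convertScaleAbs(cv2.resize(i,(400,400),interpolation=cv2.INTER_CUBIC),alpha=3) for i in (a,b)]
cv2.imwrite("pics/grip0.png",np.hstack(c))
E
```

```text
scene [0.2344, 0.4972, 0.201] [434.8  89.5]
scene [0.2344, 0.4972, 0.214] [435.3  85.1]
scene [0.2344, 0.4972, 0.244] [436.4  74.8]
top [0.2344, 0.4972, 0.201] [ 44.2 385.8]
top [0.2344, 0.4972, 0.214] [ 40.6 386.7]
top [0.2344, 0.4972, 0.244] [ 31.9 389. ]
```

View pics/grip0.png

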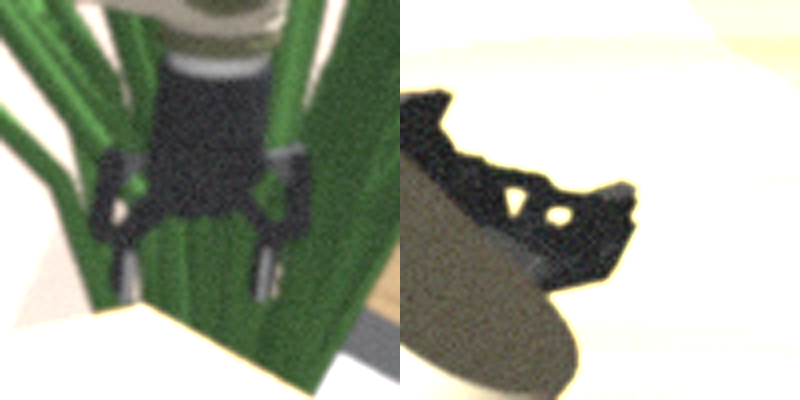

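The tips appear about 30 mm higher than the stated TCP in both poses: mid (438.5,75) at the start against (435.3,85) expected. They are not offset sideways. I'll descend in guarded steps and track the tips in the image with code.

```bash
cat > tips.py <<'E'
from geo import *
# lowest dark pixel of each finger around columns ua..ub in the scene view -> height if above known tool axis
def tips(ranges,vr):
    g=cv2.cvtColor(optics.get_image("scene"),cv2.COLOR_RGB2GRAY).astype(float); s=env.observe()
    c=optics.calibration("scene");f=240/np.tan(np.radians(c["fov_y"]/2));iT=np.linalg.inv(c["T"])
    P=lambda p:(lambda x:x[:2]/x[2]*f+[c["cx"],c["cy"]])(iT@[*p,1])
    for (a,b),sg in zip(ranges,(-1,1)):
        sub=g[vr[0]:vr[1],a:b]; m=sub.min(1); 
        print("finger",(a,b),m.astype(int).tolist())
        for w in (.05,):
            for z in(0,.015,.03,.045): print("  z+",z,P(s["position"]+sg*w*s["tool_rot"][:,1]*1+[0,0,z]).round(1))
if __name__=="__main__": tips([(246,256),(287,297)],(215,245))
E
python3 tips.py
python3 -m jog '[{"linear":[0,0,0.05],"roll":0},{"linear":[0,0,0.05],"roll":0},{"linear":[0,0,0.05],"roll":0},{"linear":[0,0,0],"roll":0},{"linear":[0,0,0],"roll":0}]'
python3 tips.py
```

```text
finger (246, 256) [19, 24, 28, 32, 33, 32, 34, 33, 34, 36, 39, 50, 55, 62, 84, 120, 144, 148, 147, 147, 147, 147, 147, 147, 143, 122, 90, 78, 78, 79]
  z+ 0 [250.7 243.3]
  z+ 0.015 [250.3 238.2]
  z+ 0.03 [249.8 233. ]
  z+ 0.045 [249.3 227.8]
finger (287, 297) [19, 25, 26, 27, 27, 30, 28, 28, 29, 32, 41, 59, 64, 80, 112, 133, 137, 135, 135, 140, 145, 147, 148, 147, 144, 135, 127, 124, 125, 124]
  z+ 0 [292.8 242.4]
  z+ 0.015 [292.6 237.3]
  z+ 0.03 [292.3 232.2]
  z+ 0.045 [292.1 227. ]
time_s: 3.72
position: [0.4452, -0.1087, 0.0074]
tool_rot: [[-0.897, 0.442, -0.0], [0.442, 0.897, 0.0], [0.001, 0.0, -1.0]]
ft_force: [0.3, 1.0, 0.3]
grip_width: 0.0856
gripper_force: 0.0
finger (246, 256) [17, 17, 17, 21, 24, 32, 34, 35, 33, 38, 39, 35, 35, 44, 49, 55, 77, 115, 141, 146, 146, 147, 147, 147, 143, 121, 90, 78, 77, 78]
  z+ 0 [251.  245.3]
  z+ 0.015 [250.5 240.3]
  z+ 0.03 [250.  235.2]
  z+ 0.045 [249.5 230. ]
finger (287, 297) [17, 19, 17, 22, 26, 26, 28, 28, 30, 28, 29, 31, 37, 53, 61, 70, 95, 123, 135, 139, 145, 147, 148, 147, 143, 135, 125, 122, 123, 124]
  z+ 0 [292.9 244.5]
  z+ 0.015 [292.7 239.5]
  z+ 0.03 [292.5 234.4]
  z+ 0.045 [292.2 229.2]
```

```bash

python3 -m jog '[{"linear":[0,0,0.05],"roll":0},{"linear":[0,0,0.05],"roll":0},{"linear":[0,0,0],"roll":0},{"linear":[0,0,0],"roll":0}]'
python3 -m jog '[{"linear":[0,0,0.05],"roll":0},{"linear":[0,0,0.05],"roll":0},{"linear":[0,0,0.05],"roll":0},{"linear":[0,0,0],"roll":0},{"linear":[0,0,0],"roll":0}]'
python3 tips.py | grep fin
```

```text
time_s: 4.1
position: [0.4452, -0.1087, 0.0035]
tool_rot: [[-0.897, 0.442, -0.0], [0.442, 0.897, 0.0], [0.0, -0.0, -1.0]]
ft_force: [-0.3, -0.0, 0.3]
grip_width: 0.0853
gripper_force: 0.0
time_s: 4.52
position: [0.4453, -0.1087, -0.0025]
tool_rot: [[-0.897, 0.442, -0.0], [0.442, 0.897, 0.0], [0.0, 0.0, -1.0]]
ft_force: [0.2, 0.3, 0.2]
grip_width: 0.0851
gripper_force: 0.0
finger (246, 256) [15, 15, 15, 15, 16, 14, 18, 26, 31, 36, 37, 37, 37, 33, 33, 34, 38, 47, 52, 61, 88, 123, 143, 147, 143, 121, 91, 78, 78, 78]
finger (287, 297) [15, 17, 14, 16, 16, 18, 19, 24, 27, 28, 28, 28, 30, 31, 31, 32, 50, 61, 68, 87, 122, 144, 147, 147, 144, 135, 125, 123, 123, 124]
```

No contact at a TCP z of −2.5 mm, and the tips image at v≈235, so z≈0.036. The open fingertips really are about 38 mm above the reported TCP. I'll use that offset and lower another 15 mm, then close.

```bash

python3 -m jog '[{"linear":[0,0,0.08],"roll":0},{"linear":[0,0,0.1],"roll":0},{"linear":[0,0,0.1],"roll":0},{"linear":[0,0,0.1],"roll":0},{"linear":[0,0,0],"roll":0},{"linear":[0,0,0],"roll":0}]'
python3 -m jog '[{"linear":[0,0,0],"roll":0},{"linear":[0,0,0],"roll":0},{"linear":[0,0,0],"roll":0},{"linear":[0,0,0],"roll":0},{"linear":[0,0,0],"roll":0},{"linear":[0,0,0],"roll":0},{"linear":[0,0,0],"roll":0},{"linear":[0,0,0],"roll":0}]' -1 30
python3 go.py .446 -.109 .1
```

```text
time_s: 5.07
position: [0.4452, -0.1087, -0.0179]
tool_rot: [[-0.897, 0.442, -0.001], [0.442, 0.897, 0.0], [0.001, 0.0, -1.0]]
ft_force: [-0.2, 0.1, 0.3]
grip_width: 0.0852
gripper_force: 0.0
time_s: 5.73
position: [0.4455, -0.1088, -0.0172]
tool_rot: [[-0.897, 0.442, 0.001], [0.442, 0.897, -0.0], [-0.001, -0.0, -1.0]]
ft_force: [-0.8, 0.8, 6.2]
grip_width: 0.0633
gripper_force: 33.5
t 5.73 pos [ 0.4455 -0.1088 -0.0172] units xyz [-0.02  0.   -2.93] F [-0.8  0.8  6.2] w 0.0633 gf 33.5
```

Gripped at 63.3 mm with negligible side force. I'll lift and carry it to the mat.

```bash

python3 -m jog '[{"linear":[0,0,-0.1],"roll":0},{"linear":[0,0,-0.2],"roll":0},{"linear":[0,0,-0.4],"roll":0},{"linear":[0,0,-0.5],"roll":0},{"linear":[-0.2,0.05,-0.4],"roll":0},{"linear":[-0.4,0.1,-0.2],"roll":0},{"linear":[-0.6,0.1,0],"roll":0},{"linear":[-0.6,0.1,0],"roll":0},{"linear":[-0.6,0.1,0],"roll":0},{"linear":[-0.6,0.1,0],"roll":0},{"linear":[-0.6,0.1,0],"roll":0},{"linear":[-0.6,0.1,0],"roll":0}]'
python3 -m jog '[{"linear":[-0.6,0.1,0],"roll":0},{"linear":[-0.4,0.1,0],"roll":0},{"linear":[-0.2,0.1,0],"roll":0},{"linear":[0,0,0],"roll":0},{"linear":[0,0,0],"roll":0},{"linear":[0,0,0],"roll":0}]'
python3 go.py .665 -.168 -.0132
```

```text
time_s: 6.73
position: [0.6102, -0.1563, 0.0549]
tool_rot: [[-0.897, 0.442, -0.0], [0.442, 0.897, 0.0], [0.0, 0.0, -1.0]]
ft_force: [-0.5, 0.0, -1.2]
grip_width: 0.063
gripper_force: 33.4
time_s: 7.23
position: [0.6569, -0.1664, 0.0546]
tool_rot: [[-0.897, 0.442, -0.001], [0.442, 0.897, 0.0], [0.001, -0.0, -1.0]]
ft_force: [0.1, -0.1, -1.3]
grip_width: 0.0632
gripper_force: 33.4
t 7.23 pos [ 0.6569 -0.1664  0.0546] units xyz [-0.2   0.05  1.69] F [ 0.1 -0.1 -1.3] w 0.0632 gf 33.4
```

```bash

python3 -m jog '[{"linear":[-0.1,0.05,0.1],"roll":0},{"linear":[-0.1,0,0.3],"roll":0},{"linear":[0,0,0.3],"roll":0},{"linear":[0,0,0.3],"roll":0},{"linear":[0,0,0.3],"roll":0},{"linear":[0,0,0.2],"roll":0},{"linear":[0,0,0.1],"roll":0},{"linear":[0,0,0.03],"roll":0},{"linear":[0,0,0],"roll":0},{"linear":[0,0,0],"roll":0}]'
python3 go.py .665 -.168 -.0132
```

```text
time_s: 8.07
position: [0.666, -0.1685, -0.0102]
tool_rot: [[-0.897, 0.442, 0.001], [0.442, 0.897, -0.0], [-0.001, 0.0, -1.0]]
ft_force: [0.3, 0.6, -1.3]
grip_width: 0.0635
gripper_force: 33.4
t 8.07 pos [ 0.666  -0.1685 -0.0102] units xyz [0.03 0.   0.07] F [ 0.3  0.6 -1.3] w 0.0635 gf 33.4
```

```bash

python3 -m jog '[{"linear":[0,0,0.03],"roll":0},{"linear":[0,0,0.03],"roll":0},{"linear":[0,0,0],"roll":0},{"linear":[0,0,0],"roll":0}]' | grep -E "pos|ft"
python3 -m jog '[{"linear":[0,0,0.02],"roll":0},{"linear":[0,0,0],"roll":0},{"linear":[0,0,0],"roll":0}]' | grep -E "pos|ft"
```

```text
position: [0.6657, -0.1684, -0.0131]
ft_force: [-0.9, 0.8, -1.0]
position: [0.6658, -0.1684, -0.0132]
ft_force: [-3.1, 0.5, 6.6]
```

Contact at TCP z −13.2 mm, as predicted (stand foot at mat height). Releasing and raising.

```bash

python3 -m jog '[{"linear":[0,0,0],"roll":0},{"linear":[0,0,0],"roll":0},{"linear":[0,0,0],"roll":0},{"linear":[0,0,0],"roll":0},{"linear":[0,0,0],"roll":0},{"linear":[0,0,0],"roll":0},{"linear":[0,0,0],"roll":0},{"linear":[0,0,0],"roll":0}]' 1 | grep -E "pos|ft|wid"
python3 -m jog '[{"linear":[0,0,-0.1],"roll":0},{"linear":[0,0,-0.3],"roll":0},{"linear":[0,0,-0.6],"roll":0},{"linear":[0,0,-0.6],"roll":0},{"linear":[0,0,-0.6],"roll":0},{"linear":[0,0.2,-0.6],"roll":0},{"linear":[0,0.6,-0.3],"roll":0},{"linear":[0,0.8,0],"roll":0},{"linear":[0,0.9,0],"roll":0},{"linear":[0,0.9,0],"roll":0},{"linear":[0,0.9,0],"roll":0},{"linear":[0,0.9,0],"roll":0}]' |grep pos
python3 go.py .549 .4225 .0
```

```text
position: [0.6657, -0.1684, -0.014]
ft_force: [-1.0, -0.4, 0.2]
grip_width: 0.0855
position: [0.7583, 0.0198, 0.1116]
t 10.32 pos [0.7583 0.0198 0.1116] units xyz [9.15 6.71 2.78] F [ 0.2 -0.3 -0.2] w 0.0855 gf 0.0
```

```bash

python3 -m jog '[{"linear":[0.4,0.3,0],"roll":0},{"linear":[0.7,0.5,0],"roll":0},{"linear":[0.7,0.5,0],"roll":0},{"linear":[0.7,0.5,0],"roll":0},{"linear":[0.7,0.5,0],"roll":0},{"linear":[0.7,0.5,0],"roll":0},{"linear":[0.7,0.5,0],"roll":0},{"linear":[0.7,0.5,0],"roll":0},{"linear":[0.7,0.5,0],"roll":0},{"linear":[0.7,0.5,0],"roll":0},{"linear":[0.7,0.5,0],"roll":0},{"linear":[0.7,0.5,0],"roll":0}]' |grep pos
python3 -m jog '[{"linear":[0.5,0.5,0],"roll":0},{"linear":[0.3,0.3,0],"roll":0},{"linear":[0.2,0.2,0],"roll":0},{"linear":[0,0,0],"roll":0},{"linear":[0,0,0],"roll":0}]' |grep pos
python3 go.py .549 .4225 .0
python3 - <<'E'
from geo import *
b=cv2.cvtColor(optics.get_image("scene"),cv2.COLOR_RGB2BGR);a=cv2.cvtColor(optics.get_image("top"),cv2.COLOR_RGB2BGR)
f=lambda i,u,v:cv2.convertScaleAbs(cv2.resize(i[v-35:v+35,u-35:u+35],(390,390),interpolation=cv2.INTER_CUBIC),alpha=1.6)
cv2.imwrite("pics/sa1.png",np.hstack([f(a,390,183),f(b,289,300)]))
E
```

```text
position: [0.5689, 0.371, 0.1115]
position: [0.5521, 0.4224, 0.1101]
t 11.73 pos [0.5521 0.4224 0.1101] units xyz [ 0.07 -0.03  2.75] F [-1.1 -0.4  0.4] w 0.0856 gf 0.0
```

View pics/sa1.png

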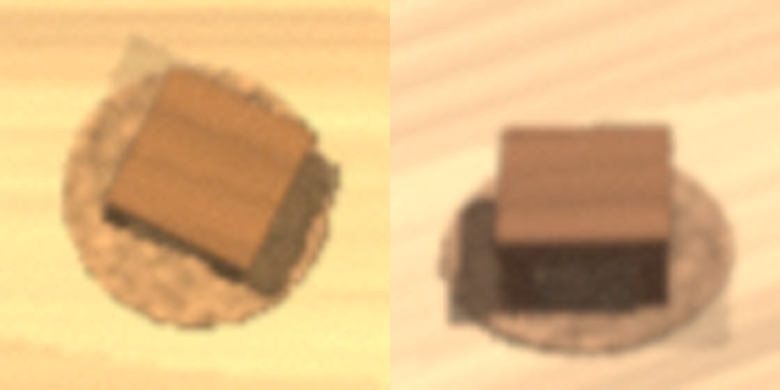

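The stand is upright on the mat. Its top centre is at about (392.8,178.8) in the top view and (288.9,297.9) in the scene view. I'll check its offset from the mat.

```bash
python3 - <<'E'
from geo import *
print(tri((392.8,178.8),(288.9,297.9)),atz("top",(392.8,178.8),.04),atz("scene",(288.9,297.9),.04))
C=[atz("top",(355+a/5.571,148+b/5.571),.04)[:2] for a,b in((175,66),(317,135),(247,278),(103,207))]
print([np.degrees(np.arctan2(*(C[(i+1)%4]-C[i])[::-1]))%90 for i in range(4)])
E
python3 -m jog '[{"linear":[0.07,-0.03,0.3],"roll":0},{"linear":[0,0,0.5],"roll":0},{"linear":[0,0,0.5],"roll":0},{"linear":[0,0,0.5],"roll":0},{"linear":[0,0,0.5],"roll":0},{"linear":[0,0,0.3],"roll":0},{"linear":[0,0,0],"roll":0},{"linear":[0,0,0],"roll":0}]' 
python3 go.py .549 .4225 -.03
```

```text
(array([ 0.66526823, -0.16788878,  0.03759156]), [np.float64(1.6), np.float64(1.6)]) [ 0.66398857 -0.16905668  0.04      ] [ 0.66846445 -0.16746795  0.04      ]
[np.float64(63.289428339348376), np.float64(63.51530749788867), np.float64(63.14593022882631), np.float64(62.94584171948888)]
time_s: 12.5
position: [0.5491, 0.4226, 0.0062]
tool_rot: [[-0.896, 0.443, -0.0], [0.443, 0.896, -0.0], [0.0, -0.0, -1.0]]
ft_force: [0.3, 1.1, -0.3]
grip_width: 0.0854
gripper_force: 0.0
t 12.5 pos [0.5491 0.4226 0.0062] units xyz [ 0.  -0.   0.9] F [ 0.3  1.1 -0.3] w 0.0854 gf 0.0
```

The stand is within 1 mm of the mat's centre. Now I'll lower for the saucer so that the open tips stop about 8 mm above the desk, then close.

```bash

python3 -m jog '[{"linear":[0,0,0.2],"roll":0},{"linear":[0,0,0.3],"roll":0},{"linear":[0,0,0.2],"roll":0},{"linear":[0,0,0.1],"roll":0},{"linear":[0,0,0.1],"roll":0},{"linear":[0,0,0],"roll":0},{"linear":[0,0,0],"roll":0}]' | grep -E "pos|ft"
python3 - <<'E'
from geo import *
b=cv2.cvtColor(optics.get_image("scene"),cv2.COLOR_RGB2BGR)
cv2.imwrite("pics/sa2.png",cv2.convertScaleAbs(cv2.resize(b[160:235,430:530],None,fx=6,fy=6,interpolation=cv2.INTER_CUBIC),alpha=1.8))
E
```

```text
position: [0.5486, 0.4234, -0.03]
ft_force: [0.1, -0.2, 0.1]
```

View pics/sa2.png

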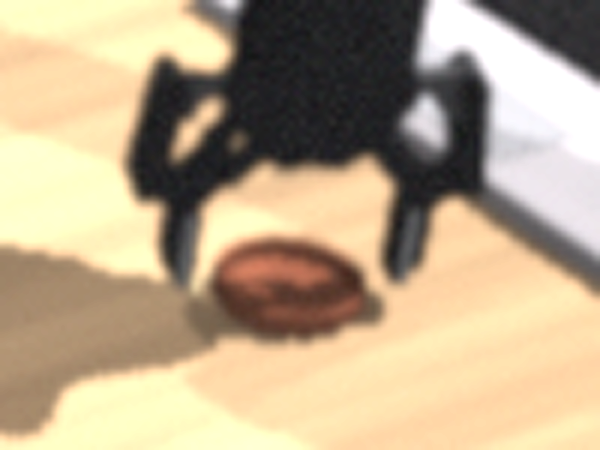

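The fingertips at crop (183,287) and (403,278) straddle the saucer at about rim height. I'll lower 4 mm more and close.

```bash

python3 -m jog '[{"linear":[0,0,0.05],"roll":0},{"linear":[0,0,0.05],"roll":0},{"linear":[0,0,0],"roll":0},{"linear":[0,0,0],"roll":0}]' | grep -E "pos|ft"
python3 -m jog '[{"linear":[0,0,0],"roll":0},{"linear":[0,0,0],"roll":0},{"linear":[0,0,0],"roll":0},{"linear":[0,0,0],"roll":0},{"linear":[0,0,0],"roll":0},{"linear":[0,0,0],"roll":0},{"linear":[0,0,0],"roll":0},{"linear":[0,0,0],"roll":0}]' -1 30
python3 tips.py >/dev/null
```

```text
position: [0.5485, 0.4232, -0.034]
ft_force: [0.1, -0.4, -0.3]
time_s: 14.13
position: [0.5488, 0.4235, -0.0332]
tool_rot: [[-0.897, 0.442, 0.001], [0.442, 0.897, 0.001], [-0.001, 0.001, -1.0]]
ft_force: [-1.3, -0.3, 5.2]
grip_width: 0.0653
gripper_force: 32.9
```

```bash

python3 -m jog '[{"linear":[0,0,-0.1],"roll":0},{"linear":[0,0,-0.2],"roll":0},{"linear":[0,0,-0.4],"roll":0},{"linear":[0,0,-0.5],"roll":0},{"linear":[0,0,-0.5],"roll":0},{"linear":[-0.1,-0.1,-0.5],"roll":0},{"linear":[-0.2,-0.3,-0.3],"roll":0},{"linear":[-0.4,-0.5,0],"roll":0},{"linear":[-0.45,-0.6,0],"roll":0},{"linear":[-0.45,-0.6,0],"roll":0},{"linear":[-0.45,-0.6,0],"roll":0},{"linear":[-0.45,-0.6,0],"roll":0}]' | grep -E "pos|wid|rce"
python3 -m jog '[{"linear":[-0.45,-0.6,0],"roll":0},{"linear":[-0.45,-0.6,0],"roll":0},{"linear":[-0.45,-0.6,0],"roll":0},{"linear":[-0.45,-0.6,0],"roll":0},{"linear":[-0.45,-0.6,0],"roll":0},{"linear":[-0.45,-0.6,0],"roll":0},{"linear":[-0.45,-0.6,0],"roll":0},{"linear":[-0.45,-0.6,0],"roll":0},{"linear":[-0.45,-0.6,0],"roll":0},{"linear":[-0.45,-0.6,0],"roll":0},{"linear":[-0.45,-0.6,0],"roll":0},{"linear":[-0.45,-0.5,0],"roll":0}]' | grep -E "pos|wid|rce"
python3 go.py .6655 -.168 .0068
```

```text
position: [0.5796, 0.2584, 0.0661]
ft_force: [0.3, -0.9, -2.6]
grip_width: 0.0655
gripper_force: 33.5
position: [0.6471, -0.0923, 0.0661]
ft_force: [1.1, 0.9, -0.3]
grip_width: 0.065
gripper_force: 33.5
t 16.18 pos [ 0.6471 -0.0923  0.0661] units xyz [-1.25 -1.49  1.48] F [ 1.1  0.9 -0.3] w 0.065 gf 33.5
```

```bash

python3 -m jog '[{"linear":[-0.4,-0.5,0],"roll":0},{"linear":[-0.35,-0.4,0],"roll":0},{"linear":[-0.25,-0.3,0],"roll":0},{"linear":[-0.15,-0.2,0],"roll":0},{"linear":[-0.1,-0.1,0.1],"roll":0},{"linear":[0,0,0.2],"roll":0},{"linear":[0,0,0.3],"roll":0},{"linear":[0,0,0.3],"roll":0},{"linear":[0,0,0.2],"roll":0},{"linear":[0,0,0.1],"roll":0},{"linear":[0,0,0],"roll":0},{"linear":[0,0,0],"roll":0}]' | grep -E "pos|wid|rce"
python3 go.py .6655 -.168 .0068
python3 - <<'E'
from geo import *
b=cv2.cvtColor(optics.get_image("scene"),cv2.COLOR_RGB2BGR)
cv2.imwrite("pics/sp1.png",cv2.convertScaleAbs(cv2.resize(b[245:335,240:340],None,fx=6,fy=6,interpolation=cv2.INTER_CUBIC),alpha=1.8))
E
```

```text
position: [0.6663, -0.1652, 0.0179]
ft_force: [1.5, 0.4, -0.8]
grip_width: 0.0653
gripper_force: 33.5
t 17.18 pos [ 0.6663 -0.1652  0.0179] units xyz [-0.01 -0.07  0.28] F [ 1.5  0.4 -0.8] w 0.0653 gf 33.5
```

View pics/sp1.png

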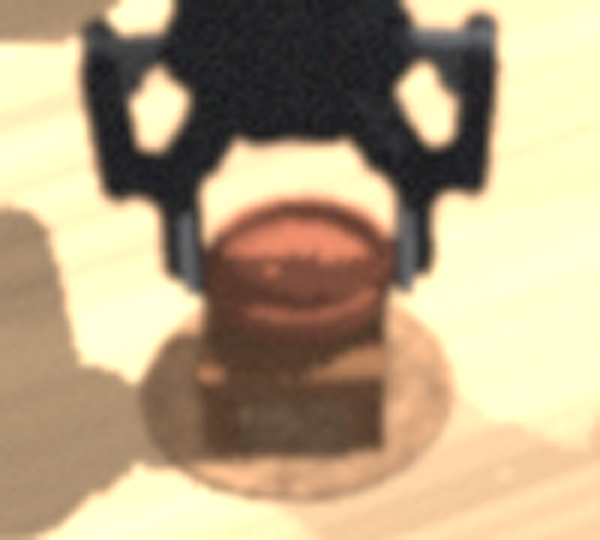

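The saucer is held level over the stand, with saucer centre at crop x≈299 and stand at ≈294. I'll lower it after a small y correction.

```bash

python3 -m jog '[{"linear":[0,-0.07,0.05],"roll":0},{"linear":[0,0,0.08],"roll":0},{"linear":[0,0,0.07],"roll":0},{"linear":[0,0,0.03],"roll":0},{"linear":[0,0,0],"roll":0},{"linear":[0,0,0],"roll":0}]' | grep -E "pos|ft"
python3 -m jog '[{"linear":[0,0,0.03],"roll":0},{"linear":[0,0,0],"roll":0},{"linear":[0,0,0],"roll":0}]' | grep -E "pos|ft"
python3 -m jog '[{"linear":[0,0,0.02],"roll":0},{"linear":[0,0,0],"roll":0},{"linear":[0,0,0],"roll":0}]' | grep -E "pos|ft"
```

```text
position: [0.6649, -0.168, 0.0087]
ft_force: [0.4, 0.3, -0.9]
position: [0.665, -0.168, 0.0076]
ft_force: [0.8, 0.5, -1.4]
position: [0.6651, -0.168, 0.0069]
ft_force: [0.8, -0.3, -0.5]
```

Almost in contact. One more tiny step, then I'll release.

```bash

python3 -m jog '[{"linear":[0,0,0.02],"roll":0},{"linear":[0,0,0],"roll":0},{"linear":[0,0,0],"roll":0}]' | grep -E "pos|ft"
python3 -m jog '[{"linear":[0,0,0],"roll":0},{"linear":[0,0,0],"roll":0},{"linear":[0,0,0],"roll":0},{"linear":[0,0,0],"roll":0},{"linear":[0,0,0],"roll":0},{"linear":[0,0,0],"roll":0},{"linear":[0,0,0],"roll":0},{"linear":[0,0,0],"roll":0}]' 1 | grep -E "pos|ft|wid"
python3 -m jog '[{"linear":[0,0,-0.1],"roll":0},{"linear":[0,0,-0.3],"roll":0},{"linear":[0,0,-0.6],"roll":0},{"linear":[0,0,-0.6],"roll":0},{"linear":[0,0,-0.6],"roll":0},{"linear":[0.2,0,-0.6],"roll":0},{"linear":[0.6,-0.2,-0.1],"roll":0},{"linear":[0.7,-0.3,0],"roll":0},{"linear":[0.7,-0.3,0],"roll":0},{"linear":[0.7,-0.3,0],"roll":0},{"linear":[0.7,-0.3,0],"roll":0},{"linear":[0.7,-0.3,0],"roll":0}]' |grep pos
python3 go.py .386 -.279 .0
```

```text
position: [0.6651, -0.1681, 0.0068]
ft_force: [-2.5, 0.9, 4.7]
position: [0.665, -0.168, 0.006]
ft_force: [-0.5, 0.7, -0.1]
grip_width: 0.0853
position: [0.4793, -0.1527, 0.1232]
t 20.15 pos [ 0.4793 -0.1527  0.1232] units xyz [ 0.7  -3.86  3.08] F [ 0.7 -0.4  0.8] w 0.0854 gf 0.0
```

```bash

python3 -m jog '[{"linear":[0.1,-0.6,0],"roll":0},{"linear":[0.15,-0.8,0],"roll":0},{"linear":[0.15,-0.8,0],"roll":0},{"linear":[0.15,-0.8,0],"roll":0},{"linear":[0.1,-0.5,0.2],"roll":0},{"linear":[0.05,-0.3,0.4],"roll":0},{"linear":[0,-0.06,0.5],"roll":0},{"linear":[0,0,0.4],"roll":0},{"linear":[0,0,0.1],"roll":0},{"linear":[0,0,0],"roll":0},{"linear":[0,0,0],"roll":0}]' |grep -E "pos|ft"
python3 go.py .386 -.279 -.0105
python3 - <<'E'
from geo import *
b=cv2.cvtColor(optics.get_image("scene"),cv2.COLOR_RGB2BGR);a=cv2.cvtColor(optics.get_image("top"),cv2.COLOR_RGB2BGR)
f=lambda i,u,v:cv2.convertScaleAbs(cv2.resize(i[v-35:v+35,u-35:u+35],(390,390),interpolation=cv2.INTER_CUBIC),alpha=1.6)
cv2.imwrite("pics/pl1.png",np.vstack([np.hstack([f(a,390,183),f(b,289,300)])[:380], np.hstack([f(b,195,225),f(a,447,305)])])[:600])
E
```

```text
position: [0.3877, -0.2793, 0.0591]
ft_force: [-0.8, 0.2, 0.7]
t 21.07 pos [ 0.3877 -0.2793  0.0591] units xyz [ 0.04 -0.01  1.74] F [-0.8  0.2  0.7] w 0.0857 gf 0.0
```

View pics/pl1.png

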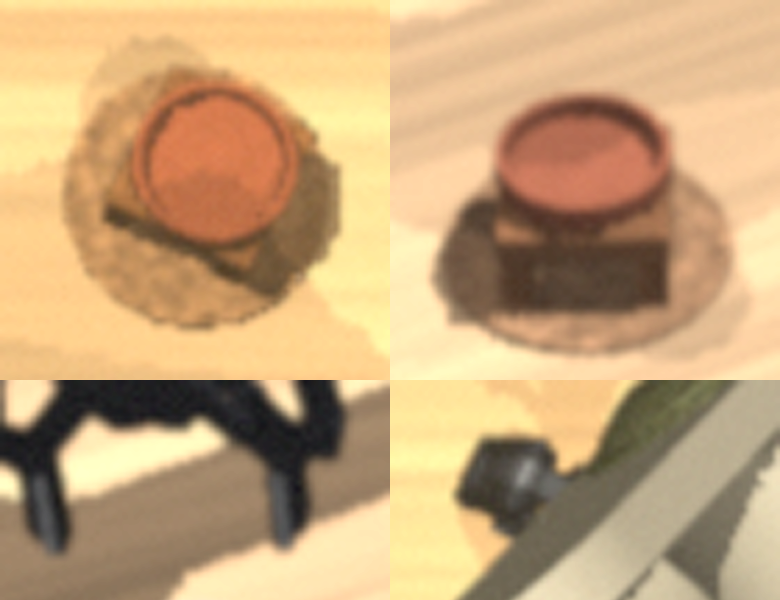

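The saucer sits level on the stand, with its rim centre at about (393.7,177.5) in the top view and (288.8,292.8) in the scene view. The fingers are above the planter. I'll continue down.

```bash
python3 -c "
from geo import *
print(tri((393.7,177.5),(288.8,292.8)),atz('top',(393.7,177.5),.054))"
python3 -m jog '[{"linear":[0.04,0,0.2],"roll":0},{"linear":[0,0,0.3],"roll":0},{"linear":[0,0,0.4],"roll":0},{"linear":[0,0,0.4],"roll":0},{"linear":[0,0,0.3],"roll":0},{"linear":[0,0,0.14],"roll":0},{"linear":[0,0,0],"roll":0},{"linear":[0,0,0],"roll":0}]' |grep -E "pos|ft"
python3 -m jog '[{"linear":[0,0,0],"roll":0},{"linear":[0,0,0],"roll":0},{"linear":[0,0,0],"roll":0},{"linear":[0,0,0],"roll":0},{"linear":[0,0,0],"roll":0},{"linear":[0,0,0],"roll":0},{"linear":[0,0,0],"roll":0},{"linear":[0,0,0],"roll":0}]' -1 30

```

```text
(array([ 0.66490886, -0.16772985,  0.05119553]), [np.float64(2.0), np.float64(2.0)]) [ 0.66339185 -0.16912856  0.054     ]
position: [0.3859, -0.2784, -0.0113]
ft_force: [0.2, 0.1, -1.1]
time_s: 22.5
position: [0.3861, -0.2787, -0.0106]
tool_rot: [[-0.897, 0.442, 0.001], [0.442, 0.897, -0.002], [-0.002, -0.001, -1.0]]
ft_force: [-0.8, 0.5, 6.4]
grip_width: 0.0558
gripper_force: 30.8
```

Gripped at 55.8 mm. Now I'll carry it to the saucer, with touchdown expected at TCP z 34.4 mm.

```bash

python3 -m jog '[{"linear":[0,0,-0.1],"roll":0},{"linear":[0,0,-0.2],"roll":0},{"linear":[0,0,-0.4],"roll":0},{"linear":[0,0,-0.5],"roll":0},{"linear":[0,0,-0.5],"roll":0},{"linear":[0,0,-0.5],"roll":0},{"linear":[-0.2,0.2,-0.3],"roll":0},{"linear":[-0.4,0.4,0],"roll":0},{"linear":[-0.5,0.5,0],"roll":0},{"linear":[-0.5,0.6,0],"roll":0},{"linear":[-0.5,0.6,0],"roll":0},{"linear":[-0.5,0.6,0],"roll":0}]' | grep -E "pos|wid|rce"
python3 -m jog '[{"linear":[-0.5,0.6,0],"roll":0},{"linear":[-0.5,0.6,0],"roll":0},{"linear":[-0.5,0.5,0],"roll":0},{"linear":[-0.4,0.4,0],"roll":0},{"linear":[-0.3,0.3,0],"roll":0},{"linear":[-0.2,0.2,0],"roll":0},{"linear":[0,0,0],"roll":0},{"linear":[0,0,0],"roll":0}]' | grep -E "pos|wid|rce"
python3 go.py .665 -.168 .0344
```

```text
position: [0.5315, -0.2194, 0.0892]
ft_force: [0.5, -1.0, -0.8]
grip_width: 0.0556
gripper_force: 32.2
position: [0.6622, -0.1692, 0.0885]
ft_force: [-0.7, -0.5, -0.3]
grip_width: 0.0556
gripper_force: 32.2
t 24.17 pos [ 0.6622 -0.1692  0.0885] units xyz [-0.05  0.06  1.35] F [-0.7 -0.5 -0.3] w 0.0556 gf 32.2
```

```bash

python3 -m jog '[{"linear":[-0.05,0.06,0.1],"roll":0},{"linear":[0,0,0.2],"roll":0},{"linear":[0,0,0.25],"roll":0},{"linear":[0,0,0.25],"roll":0},{"linear":[0,0,0.2],"roll":0},{"linear":[0,0,0.15],"roll":0},{"linear":[0,0,0.1],"roll":0},{"linear":[0,0,0],"roll":0},{"linear":[0,0,0],"roll":0}]' | grep -E "pos|wid|rce"
python3 - <<'E'
from geo import *
b=cv2.cvtColor(optics.get_image("scene"),cv2.COLOR_RGB2BGR)
cv2.imwrite("pics/pp1.png",cv2.convertScaleAbs(cv2.resize(b[235:335,240:340],None,fx=6,fy=6,interpolation=cv2.INTER_CUBIC),alpha=1.8))
E
```

```text
position: [0.6654, -0.1683, 0.0384]
ft_force: [0.0, 0.9, -1.2]
grip_width: 0.056
gripper_force: 32.2
```

View pics/pp1.png

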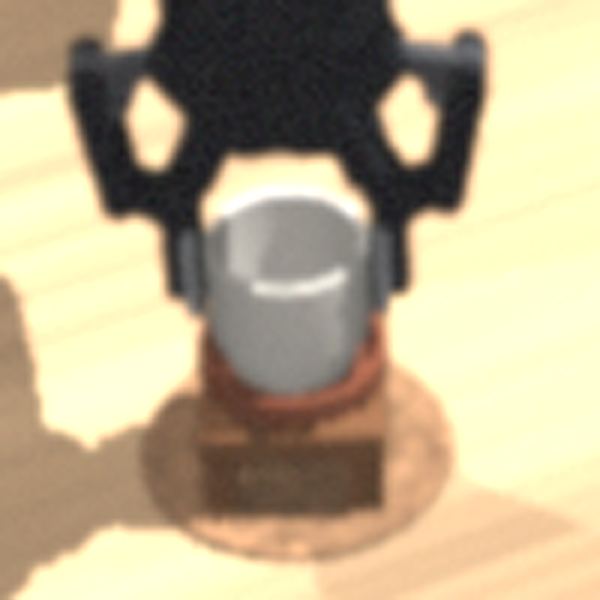

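The planter is just inside the saucer's rim, about 1 px (2.5 mm) left of centre: crop x 287 against 294. I'll shift it +y 2 mm and lower it.

```bash

python3 -m jog '[{"linear":[0,0.05,0],"roll":0},{"linear":[0,0,0.04],"roll":0},{"linear":[0,0,0.03],"roll":0},{"linear":[0,0,0],"roll":0},{"linear":[0,0,0],"roll":0}]' | grep -E "pos|ft"
python3 -m jog '[{"linear":[0,0,0.02],"roll":0},{"linear":[0,0,0],"roll":0},{"linear":[0,0,0],"roll":0}]' | grep -E "pos|ft"
python3 -m jog '[{"linear":[0,0,0.02],"roll":0},{"linear":[0,0,0],"roll":0},{"linear":[0,0,0],"roll":0}]' | grep -E "pos|ft"
```

```text
position: [0.6662, -0.1664, 0.0356]
ft_force: [-0.2, 0.2, -1.4]
position: [0.6662, -0.1664, 0.0348]
ft_force: [-0.5, -0.4, -1.7]
position: [0.6663, -0.1665, 0.0345]
ft_force: [-1.9, 0.5, 3.1]
```

Touchdown where predicted. I'll release, raise and head to the cactus.

```bash

python3 -m jog '[{"linear":[0,0,0],"roll":0},{"linear":[0,0,0],"roll":0},{"linear":[0,0,0],"roll":0},{"linear":[0,0,0],"roll":0},{"linear":[0,0,0],"roll":0},{"linear":[0,0,0],"roll":0},{"linear":[0,0,0],"roll":0},{"linear":[0,0,0],"roll":0}]' 1 | grep -E "pos|ft|wid"
python3 -m jog '[{"linear":[0,0,-0.1],"roll":0},{"linear":[0,0,-0.3],"roll":0},{"linear":[0,0,-0.6],"roll":0},{"linear":[0,0,-0.6],"roll":0},{"linear":[0,0,-0.6],"roll":0},{"linear":[0,0,-0.4],"roll":0},{"linear":[0.5,0.3,0],"roll":0},{"linear":[0.7,0.45,0],"roll":0},{"linear":[0.8,0.5,0],"roll":0},{"linear":[0.8,0.5,0],"roll":0},{"linear":[0.8,0.5,0],"roll":0},{"linear":[0.8,0.5,0],"roll":0}]' |grep pos
python3 go.py .395 .288 .05
```

```text
position: [0.6662, -0.1664, 0.034]
ft_force: [-0.1, -0.0, -0.5]
grip_width: 0.0853
position: [0.5561, 0.0113, 0.1393]
t 27.55 pos [0.5561 0.0113 0.1393] units xyz [6.68 4.42 2.22] F [ 0.6  0.9 -0.1] w 0.0858 gf 0.0
```

```bash

python3 -m jog '[{"linear":[0.8,0.5,0],"roll":0},{"linear":[0.8,0.55,0],"roll":0},{"linear":[0.8,0.55,0],"roll":0},{"linear":[0.8,0.55,0],"roll":0},{"linear":[0.8,0.55,0],"roll":0},{"linear":[0.8,0.55,0],"roll":0},{"linear":[0.7,0.5,0],"roll":0},{"linear":[0.6,0.4,0],"roll":0},{"linear":[0.4,0.2,0],"roll":0},{"linear":[0.2,0.1,0],"roll":0},{"linear":[0,0,0],"roll":0},{"linear":[0,0,0],"roll":0}]' |grep pos
python3 go.py .395 .288 .055

```

```text
position: [0.3959, 0.288, 0.1386]
t 28.55 pos [0.3959 0.288  0.1386] units xyz [ 0.02 -0.01  2.09] F [1.  0.2 0.9] w 0.0851 gf 0.0
```

```bash

python3 -m jog '[{"linear":[0.02,0,0.2],"roll":0},{"linear":[0,0,0.4],"roll":0},{"linear":[0,0,0.5],"roll":0},{"linear":[0,0,0.5],"roll":0},{"linear":[0,0,0.5],"roll":0},{"linear":[0,0,0.4],"roll":0},{"linear":[0,0,0.3],"roll":0},{"linear":[0,0,0.15],"roll":0},{"linear":[0,0,0],"roll":0},{"linear":[0,0,0],"roll":0}]' | grep -E "pos|ft"
python3 - <<'E'
from geo import *
b=cv2.cvtColor(optics.get_image("scene"),cv2.COLOR_RGB2BGR);a=cv2.cvtColor(optics.get_image("top"),cv2.COLOR_RGB2BGR)
f=lambda i,u,v:cv2.convertScaleAbs(cv2.resize(i[v-35:v+35,u-35:u+35],(390,390),interpolation=cv2.INTER_CUBIC),alpha=1.6)
cv2.imwrite("pics/ca1.png",np.hstack([f(a,390,183),f(b,401,178)]))
E
```

```text
position: [0.3952, 0.2882, 0.0201]
ft_force: [0.3, 0.3, -0.2]
```

View pics/ca1.png

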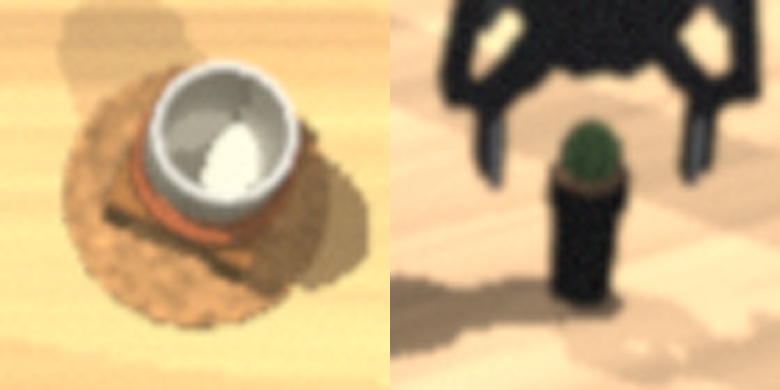

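The planter stands in the saucer with its rim centre at top (395.1,172.6). The fingertips, at about crop (492,187) and (692,182), straddle the pot's rim symmetrically. I'll lower 2 mm and grip.

```bash
python3 -c "
from geo import *
print(atz('top',(395.1,172.6),.095))"
python3 -m jog '[{"linear":[0,0,0.05],"roll":0},{"linear":[0,0,0],"roll":0},{"linear":[0,0,0],"roll":0}]' | grep -E "pos|ft"
python3 -m jog '[{"linear":[0,0,0],"roll":0},{"linear":[0,0,0],"roll":0},{"linear":[0,0,0],"roll":0},{"linear":[0,0,0],"roll":0},{"linear":[0,0,0],"roll":0},{"linear":[0,0,0],"roll":0},{"linear":[0,0,0],"roll":0},{"linear":[0,0,0],"roll":0},{"linear":[0,0,0],"roll":0},{"linear":[0,0,0],"roll":0}]' -1 25

```

```text
[ 0.6636339  -0.16647863  0.095     ]
position: [0.3948, 0.2887, 0.0183]
ft_force: [0.1, 0.7, -0.3]
time_s: 30.57
position: [0.3948, 0.2886, 0.0182]
tool_rot: [[-0.897, 0.442, 0.0], [0.442, 0.897, 0.0], [-0.0, 0.0, -1.0]]
ft_force: [-1.3, -1.8, 4.8]
grip_width: 0.039
gripper_force: 25.1
```

Gripped at 39 mm. I'll lift 120 mm and carry it over the planter (target TCP .665, −.1667, touchdown at z 68 mm).

```bash

python3 -m jog '[{"linear":[0,0,-0.1],"roll":0},{"linear":[0,0,-0.2],"roll":0},{"linear":[0,0,-0.4],"roll":0},{"linear":[0,0,-0.5],"roll":0},{"linear":[0,0,-0.5],"roll":0},{"linear":[0,0,-0.5],"roll":0},{"linear":[0,0,-0.4],"roll":0},{"linear":[-0.1,-0.1,-0.3],"roll":0},{"linear":[-0.3,-0.2,-0.1],"roll":0},{"linear":[-0.45,-0.3,0],"roll":0},{"linear":[-0.5,-0.3,0],"roll":0},{"linear":[-0.6,-0.4,0],"roll":0}]' | grep -E "pos|wid|rce"
python3 -m jog '[{"linear":[-0.6,-0.4,0],"roll":0},{"linear":[-0.6,-0.4,0],"roll":0},{"linear":[-0.6,-0.4,0],"roll":0},{"linear":[-0.6,-0.4,0],"roll":0},{"linear":[-0.6,-0.4,0],"roll":0},{"linear":[-0.6,-0.4,0],"roll":0},{"linear":[-0.6,-0.4,0],"roll":0},{"linear":[-0.6,-0.4,0],"roll":0},{"linear":[-0.6,-0.4,0],"roll":0},{"linear":[-0.6,-0.4,0],"roll":0},{"linear":[-0.6,-0.4,0],"roll":0},{"linear":[-0.6,-0.4,0],"roll":0}]' | grep -E "pos|wid|rce"
python3 go.py .665 -.1667 .0682
```

```text
position: [0.4416, 0.2072, 0.1386]
ft_force: [-0.3, 0.2, -1.6]
grip_width: 0.0385
gripper_force: 25.5
position: [0.6153, -0.0933, 0.1384]
ft_force: [-0.1, 0.4, -0.6]
grip_width: 0.0388
gripper_force: 25.5
t 32.57 pos [ 0.6153 -0.0933  0.1384] units xyz [-1.93 -1.1   1.75] F [-0.1  0.4 -0.6] w 0.0388 gf 25.5
```

```bash

python3 -m jog '[{"linear":[-0.5,-0.3,0],"roll":0},{"linear":[-0.5,-0.3,0],"roll":0},{"linear":[-0.4,-0.2,0],"roll":0},{"linear":[-0.3,-0.15,0],"roll":0},{"linear":[-0.15,-0.1,0],"roll":0},{"linear":[-0.08,-0.05,0],"roll":0},{"linear":[0,0,0],"roll":0},{"linear":[0,0,0],"roll":0},{"linear":[0,0,0],"roll":0}]' | grep -E "pos|wid|rce"
python3 go.py .665 -.1667 .0682
python3 - <<'E'
from geo import *
b=cv2.cvtColor(optics.get_image("scene"),cv2.COLOR_RGB2BGR)
cv2.imwrite("pics/cp1.png",cv2.convertScaleAbs(cv2.resize(b[215:335,235:345],None,fx=5,fy=5,interpolation=cv2.INTER_CUBIC),alpha=1.8))
E
```

```text
position: [0.6645, -0.1649, 0.1383]
ft_force: [-0.9, 0.0, -0.3]
grip_width: 0.0389
gripper_force: 25.5
t 33.32 pos [ 0.6645 -0.1649  0.1383] units xyz [-0.03 -0.03  1.75] F [-0.9  0.  -0.3] w 0.0389 gf 25.5
```

View pics/cp1.png

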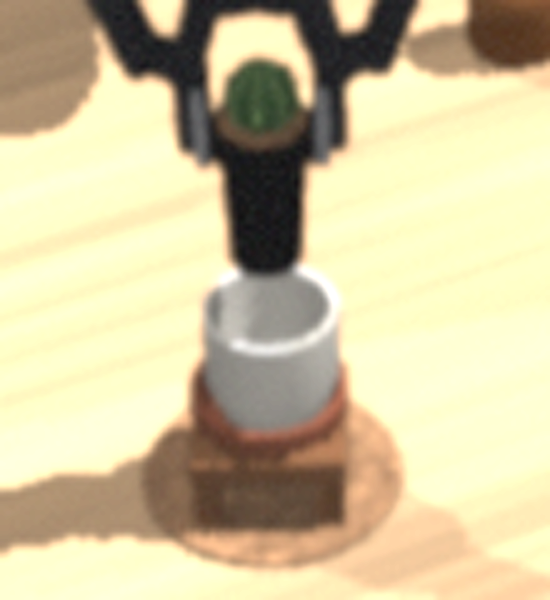

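The pot hangs over the planter mouth, foot at crop x≈266 and mouth centre ≈271, about 2 mm left. The fingertips stay above the planter's rim level. I'll nudge +y slightly and lower.

```bash

python3 -m jog '[{"linear":[-0.03,0.03,0.1],"roll":0},{"linear":[0,0,0.2],"roll":0},{"linear":[0,0,0.2],"roll":0},{"linear":[0,0,0.2],"roll":0},{"linear":[0,0,0.1],"roll":0},{"linear":[0,0,0],"roll":0},{"linear":[0,0,0],"roll":0}]' | grep -E "pos|ft"
python3 -m jog '[{"linear":[0,0,0.1],"roll":0},{"linear":[0,0,0.15],"roll":0},{"linear":[0,0,0.2],"roll":0},{"linear":[0,0,0.2],"roll":0},{"linear":[0,0,0.12],"roll":0},{"linear":[0,0,0.05],"roll":0},{"linear":[0,0,0],"roll":0},{"linear":[0,0,0],"roll":0}]' | grep -E "pos|ft"
```

```text
position: [0.6663, -0.1652, 0.1057]
ft_force: [-1.1, 0.2, -1.1]
position: [0.6665, -0.1652, 0.0733]
ft_force: [0.2, -0.3, -1.0]
```

```bash

python3 -m jog '[{"linear":[0,0,0.05],"roll":0},{"linear":[0,0,0.04],"roll":0},{"linear":[0,0,0],"roll":0},{"linear":[0,0,0],"roll":0}]' | grep -E "pos|ft"
python3 -m jog '[{"linear":[0,0,0.03],"roll":0},{"linear":[0,0,0],"roll":0},{"linear":[0,0,0],"roll":0}]' | grep -E "pos|ft"
python3 -m jog '[{"linear":[0,0,0.02],"roll":0},{"linear":[0,0,0],"roll":0},{"linear":[0,0,0],"roll":0}]' | grep -E "pos|ft"
```

```text
position: [0.6664, -0.1652, 0.0696]
ft_force: [0.1, 0.1, -1.3]
position: [0.6664, -0.1652, 0.0684]
ft_force: [0.2, -1.1, -0.8]
position: [0.6666, -0.1653, 0.0683]
ft_force: [-0.5, -0.2, 4.1]
```

Touchdown at 68.3 mm as predicted. Release and retreat.

```bash

python3 -m jog '[{"linear":[0,0,0],"roll":0},{"linear":[0,0,0],"roll":0},{"linear":[0,0,0],"roll":0},{"linear":[0,0,0],"roll":0},{"linear":[0,0,0],"roll":0},{"linear":[0,0,0],"roll":0},{"linear":[0,0,0],"roll":0},{"linear":[0,0,0],"roll":0},{"linear":[0,0,0],"roll":0},{"linear":[0,0,0],"roll":0}]' 1 | grep -E "pos|ft|wid"
python3 -m jog '[{"linear":[0,0,-0.1],"roll":0},{"linear":[0,0,-0.3],"roll":0},{"linear":[0,0,-0.5],"roll":0},{"linear":[0,0,-0.5],"roll":0},{"linear":[0,0,-0.5],"roll":0},{"linear":[0,0,-0.4],"roll":0},{"linear":[0.4,0.2,-0.1],"roll":0},{"linear":[0.6,0.4,0],"roll":0},{"linear":[0.7,0.5,0],"roll":0},{"linear":[0.7,0.5,0],"roll":0},{"linear":[0.6,0.4,0],"roll":0},{"linear":[0.3,0.2,0],"roll":0}]' |grep -E "pos|ft"
python3 -m jog '[{"linear":[0,0,0],"roll":0},{"linear":[0,0,0],"roll":0},{"linear":[0,0,0],"roll":0},{"linear":[0,0,0],"roll":0}]' |grep time
python3 - <<'E'
from geo import *
b=cv2.cvtColor(optics.get_image("scene"),cv2.COLOR_RGB2BGR);a=cv2.cvtColor(optics.get_image("top"),cv2.COLOR_RGB2BGR)
f=lambda i,u,v:cv2.convertScaleAbs(cv2.resize(i[v-35:v+35,u-35:u+35],(390,390),interpolation=cv2.INTER_CUBIC),alpha=1.6)
cv2.imwrite("pics/end.png",np.hstack([f(a,395,175),f(b,289,285)]))
# green blob centre (cactus, z~.13 top) in both views
for n,i in(("top",a[140:210,360:430]),("scene",b[240:320,254:324])):
    h=cv2.cvtColor(i,cv2.COLOR_BGR2HSV); m=cv2.inRange(h,(40,60,15),(85,255,255)); y,x=np.nonzero(m); print(n,len(x),x.mean()+(360 if n=="top" else 254),y.mean()+(140 if n=="top" else 240))
a0=cv2.imread("pics/top0.png")
d=cv2.absdiff(a,a0).max(2)
for k,(u,v) in dict(jar=(281,283),mug=(514,233)).items(): print(k,"diff",d[v-12:v+12,u-12:u+12].mean())
E
```

```text
position: [0.6664, -0.1652, 0.0676]
ft_force: [-0.6, 0.3, -0.3]
grip_width: 0.0853
position: [0.5854, -0.0252, 0.1644]
ft_force: [0.4, -0.1, -0.1]
time_s: 37.62
top 110 397.1545454545454 166.61818181818182
scene 129 287.85271317829455 263.1007751937984
jar diff 32.302083333333336
mug diff 11.375
```

```bash
python3 -c "
from geo import *
print(tri((397.15,166.6),(287.85,263.1)),atz('top',(397.15,166.6),.13))
print(env.observe()['time_s'])
a=cv2.imread('pics/scene0.png');b=cv2.cvtColor(optics.get_image('scene'),cv2.COLOR_RGB2BGR)
d=cv2.absdiff(a,b).max(2)
for k,(u,v) in dict(jar=(339,212),mug=(152,296)).items(): print(k,d[v-14:v+14,u-10:u+10].mean())
"
```

```text
(array([ 0.66722668, -0.16567288,  0.12991284]), [np.float64(0.2), np.float64(0.2)]) [ 0.66710676 -0.16587605  0.13      ]
37.7167
jar 6.726785714285715
mug 5.460714285714285
```

The cactus is at (0.667, −0.166), upright and at the right height, and the jar and mug are unchanged. I'm handing the job in.

```bash
python3 -c "
from rig import env
print(env.close_job())"
```

```text
the job is handed in; nothing more can be done
None
```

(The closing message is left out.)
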